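# Clear the scanner lid and hold it half open

### The job

A slim carton is lying on the closed lid of the flatbed scanner: take it off and stand it upright on its short end on the round cork mat, and let go of it. Then lift the scanner's lid, whose lift tab is in the middle of its front edge, and hold it half open, at 45 degrees, so that a colleague can lay a page on the glass; finish while still holding the lid there, as it falls shut if let go. Leave the mug, the stapler and the pen cup where they are.

Things in the scene. Friction and masses are not known exactly. Their poses are not given: they have to be found in the camera images.
- scanner: Flatbed scanner fixed to the desk: light grey base 260 (its x) x 360 (its y) x 40 mm high incl. glass, with a white lid on top. Origin: centre of the base's underside, on the desk. Its x axis points from the front edge (tab side, nearest the robot) to the hinge edge; z up. Position and yaw vary a little.
- lid (a joint): Angle of the scanner's lid: 0 = closed, level (the start); grows as the front edge rises; 0.785 = 45 degrees; stop at 1.4. White panel 260 x 360 x 16 mm, about 0.45 kg, hinged along the scanner's far (+x) edge; top 56 mm above the desk when closed. The hinge is almost free: about 2.5 N upwards at the tab lifts it, and it falls shut from any angle when let go.
- lid_tab (a point): Grip point in the middle of the lift tab, a white tongue at the middle of the lid's front edge: sticks out 32 mm, 40 mm wide (scanner's y), 10 mm thick, its middle 48 mm above the desk when closed, only desk below. Pinch it across its width from above or lift it from below. Point 17 mm in front of the lid's edge, 277 mm from the hinge. Axes turn with the lid; at 0 they equal the scanner's.
- lid_hinge (a point): Point on the hinge axis in the middle of the far edge of the scanner, 40 mm above the desk (8 mm below the level of the tab's middle when closed). The hinge axis is the scanner's y axis through this point.
- carton: Slim closed brown cardboard carton with paper labels, like a boxed phone: 130 (its x) x 56 (its y) x 28 mm (its z), about 0.16 kg, loose. Starts lying flat on the closed lid, long side roughly along the scanner's width. Origin: centre of its underside as it lies; z up as it lies. Standing on a short end its x axis is vertical (either end down).
- carton_center (a point): The middle of the carton's volume: 14 mm above its underside as it lies, 65 mm above the mat when it stands on end on it.
- mat: Round cork mat, 140 mm across and 4 mm thick, fixed to the desk beside the front part of the scanner, on the left or the right. Origin: centre of its underside, on the desk.
- mug: White mug, 80 mm across, 90 mm high, handle at its +y. Bystander beside the rear of the scanner. Origin: centre of its underside.
- stapler: Black stapler, 130 mm long (its x), 34 mm wide, about 60 mm high. Bystander on the other side of the scanner from the mat. Origin: centre of its underside.
- pencup: Black round pen cup, 72 mm across and 95 mm high, with pens up to 155 mm high. Bystander beside the rear of the scanner. Origin: centre of its underside.
Not all that is in view belongs to the job. What is meant by the carton is not green, and is the smaller of those in its own colour.

How it is judged:
By the outcome, as a careful person would: the job done as asked, in the order asked, and still so for the second after the job is handed in, while the arm keeps its last pose, push and grip.
It also fails if it takes over 64 s, if anything falls off the work surface, if the arm or the gripper's body presses on something with over 40 N, if the wrist force passes 120 N, or if a joint passes its speed limit or range.

### The arm

A 7-joint arm with a two-finger parallel gripper is mounted at the origin on the work surface. World frame = base frame: x ahead of the robot, y to its left, z up, the work surface at z = 0. Lengths are in m, angles in rad, forces in N, time in s.
With the tool pointing down it reaches from about 0.4 to 0.85 m from the base axis. Payload 10.4 kg.
Tool frame: the origin (TCP) lies at the very end of the fingers, on their centre line; the grasp point (between the pads) lies 19 mm behind it; z points along the fingers, y is the line along which they close (so a half turn about z gives the same grasp; the last joint's range is limited). The gripper opens to 85 mm and grips with 20 to 120 N. Pads are 22 mm wide; open, the fingers measure 114 mm over their backs; the gripper's body (76 mm by 85 mm) begins 54 mm behind the grasp point. The pads swing forward as they close: fully open they stand 13 mm farther back than shut.
Start: joints at [-1.139, 0.332, -0.065, 1.46, 0.022, 1.35, -0.088], TCP at [0.275, 0.561, 0.231] pointing down, gripper open.
Joint ranges: [-2.6, 2.6], [-0.5, 2.12], [-1.47, 1.34], [0.16, 2.42], [-1.27, 4.41], [0.06, 2.06], [-2.6, 2.6]. Speed limits (rad/s): [2.22, 2.22, 2.79, 2.79, 3.14, 3.14, 3.14].

### API

Orientations are given as a unit quaternion [x, y, z, w].
In Python, from workcell import manip, optics gives the robot as it stands.
- The arm moves only by the tool jog_arm, never from a script. Its arguments are lists of equal length, an entry for each row: "dr": the turn, a rotation vector about the tool's x, y, z normalised to -1 to 1, where 1 is 4 degrees, a list of three; "translation": the shift along the tool's x, y, z normalised to -1 to 1, where 1 is 0.025 m, a list of three; "jaw": the opening, from 0 (shut) to 1 (fully open). A call has 1 to 10 rows; each row shifts and turns the commanded pose from where the row before left it, along the tool's axes as they then stand; what a row does not reach is not made up. A row lasts 1/10 s, in which the tool goes at most 50 mm and 8.59 degrees, less where a joint would pass 70% of its speed; a pose out of reach is approached as far as the arm can. A call with a number of a shift or a turn outside -1 to 1 is refused whole. A call with a gripper value outside its range is refused whole. The fingers move at their own pace and stop on an object; "squeeze" is the grip in N (left out, the last holds). Time passes only in rows, so rows that do not move let the fingers close. It gives the time, the measured TCP pose, the force, the opening and the grip force at its end, in the units of the state.
- manip.get_obs(): the state, without advancing time (a new reading comes with each control period).
- optics.camera(name): name is "side" or "top"; returns a dict with "color" (480x640x3 uint8, red, green, blue), "mtx" (3x3 intrinsics, pixels), "R" (3x3) and "t" (3): a world point X has camera coordinates R X + t. Camera axes: x right, y down, z forward; pixel columns grow to the right and rows downward; lengths in m; the calibration is good to about 2 mm. A picture is of the moment at which its call begins. There is no depth.
- manip.hand_in(): hands the job in; it is judged then, once.
The state is a dict: "clock": time; "joint_pos": joint angles; "joint_velocities": joint speeds; "tau": joint torques, N m; "position": TCP position; "ee_rot": TCP orientation; "ft_force": force on the tool from outside, world axes, zero at the start; "torque": the same for the moment, N m; "grip_width": opening from 0.0 (shut) to 1.0 (fully open); "grasp_force": force on a finger pad.
Only numpy, scipy, OpenCV 4.12 (cv2) and the standard library are available. Lean on these libraries where they do the work, as an engineer would, in place of code of your own. Each camera call takes 0.05 s, during which the arm holds its last target. There are 200 camera calls.

## Working session

There is one attempt and no reset: what is moved stays moved. The work goes in short steps, Python scripts to look and compute and a tool call to move; the robot and the scene stay as the last step left them, time stands still between calls to the robot, and variables do not carry over. Pictures are saved under pics/ and viewed, at most 10 in all, crops included, and the job is handed in when it is done.

Besides the shell and the picture viewer there is one more tool, called after "Emit:" by a JSON object that holds its "name" and its "arguments", one argument or row to a line. jog_arm: Moves the arm, as the interface text tells. Scaled input: -1 to 1 covers 0.025 m each way for a shift and 4 degrees each way for a turn. Its arguments: {"type":"object","properties":{"dr":{"type":"array","items":{"type":"array","items":{"type":"number"}}},"translation":{"type":"array","items":{"type":"array","items":{"type":"number"}}},"jaw":{"type":"array","items":{"type":"number"}},"squeeze":{"type":"number"}},"required":["dr","translation","jaw"]}

```bash
mkdir -p pics
cat > h.py <<'E'
import numpy as np, cv2
from scipy.spatial.transform import Rotation as Ro
from workcell import manip, optics
def shot(n,f):
    c=optics.camera(n); cv2.imwrite(f'pics/{f}.png',c['color'][:,:,::-1]); np.savez(f'pics/{f}.npz',**c); return c
def ray(c,u,v,z):
    R,t=np.array(c['R']),np.array(c['t']); o=-R.T@t
    d=R.T@np.linalg.solve(np.array(c['mtx']),[u,v,1.]); return o+d*(z-o[2])/d[2]
def proj(c,X):
    p=np.array(c['mtx'])@(np.array(c['R'])@np.array(X)+np.array(c['t'])); return p[:2]/p[2]
E
python3 - <<'E'
from h import *
for n in('top','side'):
    c=shot(n,n+'0'); R,t=np.array(c['R']),np.array(c['t']); print(n,-R.T@t,R.round(2).tolist())
o=manip.get_obs(); print(o)
E
```

```text
top [0.4111168  0.02256292 1.17288879] [[-0.01, -1.0, 0.02], [-0.99, 0.01, -0.14], [0.14, -0.02, -0.99]]
side [ 0.05732271 -0.84168273  0.75594695] [[0.87, -0.49, 0.02], [-0.27, -0.52, -0.81], [0.41, 0.7, -0.59]]
{'clock': 0.1, 'joint_pos': array([-1.13860807,  0.33281057, -0.06468088,  1.46086508,  0.02157419,
        1.34989468, -0.08847364]), 'joint_velocities': array([ 0.00092809, -0.00280753,  0.00170055, -0.00135864, -0.00100986,
        0.00104397, -0.0005225 ]), 'tau': array([ 1.63734388e-03, -6.26744628e+01,  4.92255378e-02, -3.92430818e+01,
        1.64248230e-02,  6.88156739e-03,  1.37852072e-05]), 'position': array([0.27440178, 0.56116454, 0.23059055]), 'ee_rot': array([ 2.25428741e-01,  9.74259447e-01, -6.29419866e-04, -1.25526356e-04]), 'ft_force': array([-0.50046874, -0.45353851,  0.62248552]), 'torque': array([ 0.01427384,  0.04156092, -0.02989794]), 'grasp_force': 0.0, 'grip_width': 0.9960539378787747}
```

View pics/top0.png

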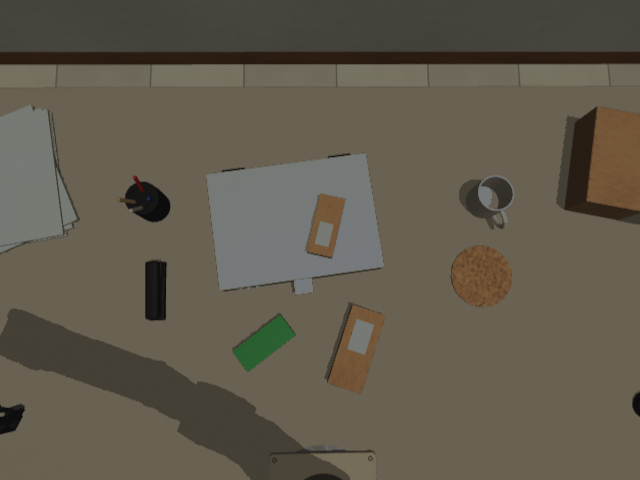

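View pics/side0.png

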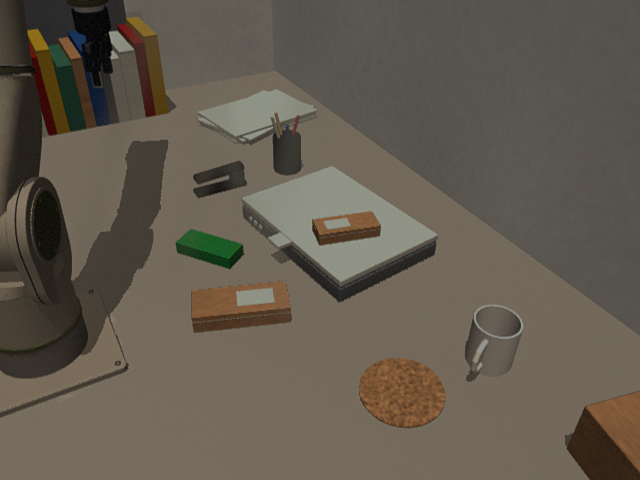

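Candidates: brown on the lid at (327,226), larger brown on the desk at (357,348), green at (264,343), all in the top view. The one on the lid fits: it isn't green and it's the smaller brown one. I'll confirm with an enlarged crop.

Run:
```python
from h import *
im=cv2.imread('pics/top0.png')[140:310,200:400]
cv2.imwrite('pics/crop1.png',cv2.convertScaleAbs(cv2.resize(im,None,fx=3.5,fy=3.5,interpolation=cv2.INTER_CUBIC),alpha=1.5))
c=np.load('pics/top0.npz'); hsv=cv2.cvtColor(cv2.imread('pics/top0.png'),cv2.COLOR_BGR2HSV)
def blob(mask,box,z,name):
    m=np.zeros_like(mask); x0,y0,x1,y1=box; m[y0:y1,x0:x1]=mask[y0:y1,x0:x1]
    cn=max(cv2.findContours(m,0,1)[0],key=cv2.contourArea)
    P=np.array([ray(c,u,v,z)[:2] for u,v in cn[:,0]],np.float32)
    r=cv2.minAreaRect(P*1000); print(name,r,cv2.boxPoints(cv2.minAreaRect(cn)).round(1).tolist())
sat=((hsv[...,1]>110)*255).astype(np.uint8)
blob(sat,(300,185,355,265),.084,'carton'); blob(sat,(325,295,395,400),.03,'big'); blob(sat,(445,240,520,315),.004,'mat')
g=cv2.cvtColor(cv2.imread('pics/top0.png'),6); print(g[200,260],g[330,450])
w=((hsv[...,1]<45)&(g>120)).astype(np.uint8)*255
w|=sat
w=cv2.morphologyEx(w,cv2.MORPH_OPEN,np.ones((21,21)))
blob(w,(195,145,395,300),.056,'lid')
```

```text
carton ((595.4807739257812, -12.78424072265625), (54.32084274291992, 129.4596405029297), 76.44539642333984) [[306.3999938964844, 251.60000610351562], [320.0, 193.3000030517578], [344.79998779296875, 199.10000610351562], [331.20001220703125, 257.3999938964844]]
big ((333.87762451171875, -76.46339416503906), (76.59078979492188, 175.1195831298828), 70.69969177246094) [[326.6000061035156, 382.5], [351.20001220703125, 303.79998779296875], [385.1000061035156, 314.3999938964844], [360.3999938964844, 393.1000061035156]]
mat ((489.2153625488281, -367.35052490234375), (137.40740966796875, 136.73431396484375), 87.1716537475586) [[451.0, 246.0], [511.0, 246.0], [511.0, 306.0], [451.0, 306.0]]
121 98
lid ((636.2084350585938, -22.799518585205078), (46.370479583740234, 49.4771842956543), 89.29576110839844) [[319.0, 198.0], [340.0, 198.0], [340.0, 220.0], [319.0, 220.0]]
```

View pics/crop1.png

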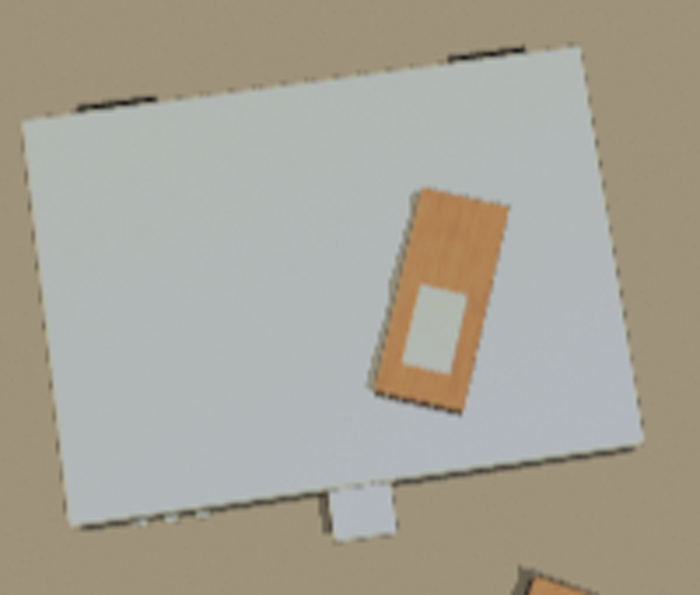

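The crop shows a 130 x 54 mm brown carton on the lid at (327,226). It's the smaller brown one (the desk one is 175 x 77), so it's the target. Next I work out the scanner geometry.

```bash
cat >> h.py <<'E'
def go(target):
    "shift to world target in tool units of 25mm"
    o=manip.get_obs(); R=Ro.from_quat(o['ee_rot'])
    d=R.inv().apply(np.array(target)-o['position'])/.025
    m=R.as_matrix(); az=lambda v:np.degrees(np.arctan2(v[1],v[0])).round(1)
    print('t',round(o['clock'],2),'pos',o['position'].round(4),'units',d.round(2),'xaz',az(m[:,0]),'yaz',az(m[:,1]),'zvec',m[:,2].round(3),'q',o['joint_pos'].round(2),'w',round(o['grip_width'],3),'gf',round(o['grasp_force'],1),'F',o['ft_force'].round(1))
E
python3 - <<'E'
from h import *
c=np.load('pics/top0.npz')
f=lambda p,z:ray(c,200+(p[0]+.5)/3.5-.5,140+(p[1]+.5)/3.5-.5,z)[:2]
L=[f(p,.056) for p in((23,121),(580,47),(642,442),(70,524))]
for i in range(4): e=L[(i+1)%4]-L[i]; print(L[i].round(4),np.linalg.norm(e).round(3),np.degrees(np.arctan2(e[1],e[0])).round(1))
print('centre',np.mean(L,0))
print('tab',[f(p,.053).round(4) for p in((331,487),(388,484),(395,535),(337,541))])
go([.620,-.019,.23])
E
```

```text
[0.7167 0.2487] 0.357 -82.5
[ 0.763 -0.105] 0.256 -172.8
[ 0.5093 -0.1371] 0.355 97.5
[0.4629 0.2152] 0.256 7.5
centre [0.61298911 0.0554557 ]
tab [array([0.4839, 0.0557]), array([0.4853, 0.0206]), array([0.4539, 0.0166]), array([0.4507, 0.0522])]
t 0.1 pos [0.2744 0.5612 0.2306] units [-22.61 -14.78   0.04] xaz 153.9 yaz 63.9 zvec [-0.001 -0.001 -1.   ] q [-1.14  0.33 -0.06  1.46  0.02  1.35 -0.09] w 0.996 gf 0.0 F [-0.5 -0.5  0.6]
```

Emit:
{"name": "jog_arm", "arguments": {
  "dr": [
    [0,0,1],
    [0,0,1],
    [0,0,1],
    [0,0,1],
    [0,0,1],
    [0,0,1],
    [0,0,1],
    [0,0,1],
    [0,0,1],
    [0,0,1]
  ],
  "translation": [
    [0,0,0],
    [0,0,0],
    [0,0,0],
    [0,0,0],
    [0,0,0],
    [0,0,0],
    [0,0,0],
    [0,0,0],
    [0,0,0],
    [0,0,0]
  ],
  "jaw": [1,1,1,1,1,1,1,1,1,1],
  "squeeze": 40
}}

```text
clock: 1.1
position: [0.2744, 0.5613, 0.2309]
ee_rot: [0.546, 0.838, -0.0, 0.0]
ft_force: [-0.2, 0.4, 0.5]
grip_width: 1.001
grasp_force: 0.0
```

Emit:
{"name": "jog_arm", "arguments": {
  "dr": [
    [0,0,1],
    [0,0,1],
    [0,0,1],
    [0,0,1],
    [0,0,1],
    [0,0,1],
    [0,0,1],
    [0,0,1],
    [0,0,1],
    [0,0,1]
  ],
  "translation": [
    [0,0,0],
    [0,0,0],
    [0,0,0],
    [0,0,0],
    [0,0,0],
    [0,0,0],
    [0,0,0],
    [0,0,0],
    [0,0,0],
    [0,0,0]
  ],
  "jaw": [1,1,1,1,1,1,1,1,1,1]
}}

```text
clock: 2.1
position: [0.2744, 0.5613, 0.2309]
ee_rot: [0.8, 0.6, -0.0, 0.0]
ft_force: [-0.6, -0.2, 0.5]
grip_width: 0.996
grasp_force: 0.0
```

Emit:
{"name": "jog_arm", "arguments": {
  "dr": [
    [0,0,1],
    [0,0,1],
    [0,0,1],
    [0,0,1],
    [0,0,1],
    [0,0,1],
    [0,0,1],
    [0,0,1],
    [0,0,1],
    [0,0,1]
  ],
  "translation": [
    [0,0,0],
    [0,0,0],
    [0,0,0],
    [0,0,0],
    [0,0,0],
    [0,0,0],
    [0,0,0],
    [0,0,0],
    [0,0,0],
    [0,0,0]
  ],
  "jaw": [1,1,1,1,1,1,1,1,1,1]
}}

```text
clock: 3.1
position: [0.2744, 0.5613, 0.2308]
ee_rot: [0.957, 0.291, -0.0, 0.0]
ft_force: [-0.5, -0.3, 0.2]
grip_width: 0.999
grasp_force: 0.0
```

```bash
python3 -c "
from h import *
go([.620,-.019,.23])"
```

```text
t 3.1 pos [0.2744 0.5613 0.2308] units [-1.42 26.98  0.05] xaz 33.8 yaz -56.2 zvec [-0.    -0.001 -1.   ] q [-1.36  0.33  0.22  1.47 -0.07  1.34 -2.12] w 0.999 gf 0.0 F [-0.5 -0.3  0.2]
```

Emit:
{"name": "jog_arm", "arguments": {
  "dr": [
    [0,0,0],
    [0,0,0],
    [0,0,0],
    [0,0,0],
    [0,0,0],
    [0,0,0],
    [0,0,0],
    [0,0,0],
    [0,0,0],
    [0,0,0]
  ],
  "translation": [
    [0,1,0],
    [0,1,0],
    [0,1,0],
    [0,1,0],
    [0,1,0],
    [0,1,0],
    [0,1,0],
    [0,1,0],
    [0,1,0],
    [0,1,0]
  ],
  "jaw": [1,1,1,1,1,1,1,1,1,1]
}}

```text
clock: 4.1
position: [0.4144, 0.353, 0.231]
ee_rot: [0.956, 0.292, -0.0, 0.0]
ft_force: [0.2, -0.0, -0.6]
grip_width: 1.003
grasp_force: 0.0
```

Emit:
{"name": "jog_arm", "arguments": {
  "dr": [
    [0,0,0],
    [0,0,0],
    [0,0,0],
    [0,0,0],
    [0,0,0],
    [0,0,0],
    [0,0,0],
    [0,0,0],
    [0,0,0],
    [0,0,0]
  ],
  "translation": [
    [0,1,0],
    [0,1,0],
    [0,1,0],
    [0,1,0],
    [0,1,0],
    [0,1,0],
    [0,1,0],
    [0,1,0],
    [0,1,0],
    [0,1,0]
  ],
  "jaw": [1,1,1,1,1,1,1,1,1,1]
}}

```text
clock: 5.1
position: [0.554, 0.1458, 0.231]
ee_rot: [0.956, 0.292, -0.0, -0.0]
ft_force: [-0.2, 0.8, 0.9]
grip_width: 1.002
grasp_force: 0.0
```

Emit:
{"name": "jog_arm", "arguments": {
  "dr": [
    [0,0,1],
    [0,0,1],
    [0,0,1],
    [0,0,1],
    [0,0,1],
    [0,0,1],
    [0,0,1],
    [0,0,1],
    [0,0,1],
    [0,0,1]
  ],
  "translation": [
    [0,0,0],
    [0,0,0],
    [0,0,0],
    [0,0,0],
    [0,0,0],
    [0,0,0],
    [0,0,0],
    [0,0,0],
    [0,0,0],
    [0,0,0]
  ],
  "jaw": [1,1,1,1,1,1,1,1,1,1]
}}

```text
clock: 6.1
position: [0.5535, 0.1467, 0.2309]
ee_rot: [0.999, -0.054, -0.0, 0.0]
ft_force: [0.3, -0.7, 0.4]
grip_width: 1.001
grasp_force: 0.0
```

```bash
python3 -c "
from h import *
go([.620,-.019,.12])"
```

```text
t 6.1 pos [0.5535 0.1467 0.2309] units [3.37 6.3  4.44] xaz -6.2 yaz -96.2 zvec [-0.001 -0.    -1.   ] q [-0.87  0.24  0.62  1.63 -0.14  1.32 -1.9 ] w 1.001 gf 0.0 F [ 0.3 -0.7  0.4]
```

Emit:
{"name": "jog_arm", "arguments": {
  "dr": [
    [0,0,0],
    [0,0,0],
    [0,0,0],
    [0,0,0],
    [0,0,0],
    [0,0,0],
    [0,0,0],
    [0,0,0.92],
    [0,0,0.92],
    [0,0,0]
  ],
  "translation": [
    [0.48,0.9,0.6],
    [0.48,0.9,0.6],
    [0.48,0.9,0.6],
    [0.48,0.9,0.6],
    [0.48,0.9,0.6],
    [0.48,0.9,0.6],
    [0.48,0.9,0.6],
    [0,0,0],
    [0,0,0],
    [0,0,0]
  ],
  "jaw": [1,1,1,1,1,1,1,1,1,1]
}}

```text
clock: 7.1
position: [0.6204, -0.0189, 0.1257]
ee_rot: [0.993, -0.117, -0.0, 0.0]
ft_force: [-0.6, 0.9, 0.3]
grip_width: 0.997
grasp_force: 0.0
```

```bash
python3 -c "
from h import *
go([.620,-.019,.060])
a=shot('top','t2')['color'][:,:,::-1][130:310,220:420];b=shot('side','s2')['color'][:,:,::-1][130:310,250:450]
cv2.imwrite('pics/c2.png',cv2.convertScaleAbs(cv2.resize(np.hstack([a,b]),None,fx=2,fy=2),alpha=1.5))"
```

```text
t 7.1 pos [ 0.6204 -0.0189  0.1257] units [-0.01  0.    2.63] xaz -13.5 yaz -103.5 zvec [-0.001 -0.    -1.   ] q [-0.56  0.47  0.68  1.63 -0.31  1.16 -1.62] w 0.997 gf 0.0 F [-0.6  0.9  0.3]
```

View pics/c2.png

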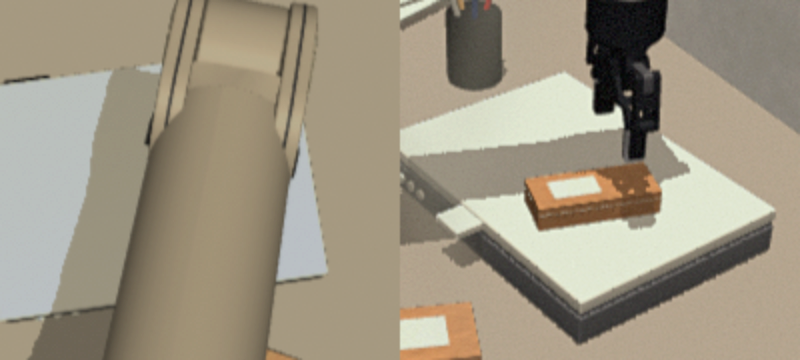

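The side crop shows the open fingers above the far half of the carton, straddling its width (about (630,150) in the crop). I'll descend and grip.

Emit:
{"name": "jog_arm", "arguments": {
  "dr": [
    [0,0,0],
    [0,0,0],
    [0,0,0],
    [0,0,0],
    [0,0,0],
    [0,0,0],
    [0,0,0],
    [0,0,0],
    [0,0,0],
    [0,0,0]
  ],
  "translation": [
    [0,0,0.6],
    [0,0,0.6],
    [0,0,0.5],
    [0,0,0.5],
    [0,0,0.4],
    [0,0,0],
    [0,0,0],
    [0,0,0],
    [0,0,0],
    [0,0,0]
  ],
  "jaw": [1,1,1,1,1,1,0,0,0,0]
}}

```text
clock: 8.2
position: [0.6212, -0.0188, 0.0622]
ee_rot: [0.993, -0.117, 0.001, -0.0]
ft_force: [-0.3, -0.4, 6.0]
grip_width: 0.65
grasp_force: 43.0
```

Emit:
{"name": "jog_arm", "arguments": {
  "dr": [
    [0,0,0],
    [0,0,0],
    [0,0,0],
    [0,0,0]
  ],
  "translation": [
    [0,0,0],
    [0,0,0],
    [0,0,0],
    [0,0,0]
  ],
  "jaw": [0,0,0,0]
}}

```text
clock: 8.6
position: [0.6212, -0.0189, 0.0622]
ee_rot: [0.993, -0.117, 0.001, -0.0]
ft_force: [-0.6, 0.0, 7.0]
grip_width: 0.646
grasp_force: 43.1
```

Emit:
{"name": "jog_arm", "arguments": {
  "dr": [
    [0,0,0],
    [0,0,0],
    [0,0,-1],
    [0,0,-1],
    [0,0,-1],
    [0,0,-1],
    [0,0,-1],
    [0,0,-1],
    [0,0,-1],
    [0,0,-1]
  ],
  "translation": [
    [0,0,-0.5],
    [0,0,-1],
    [0,0,-1],
    [0,0,-1],
    [0,0,-1],
    [0,0,-1],
    [0,0,-1],
    [0,0,-1],
    [0,0,-1],
    [0,0,-1]
  ],
  "jaw": [0,0,0,0,0,0,0,0,0,0]
}}

```text
clock: 9.6
position: [0.6201, -0.019, 0.3004]
ee_rot: [0.987, 0.163, -0.0, -0.0]
ft_force: [0.2, 0.3, -1.3]
grip_width: 0.652
grasp_force: 43.1
```

Emit:
{"name": "jog_arm", "arguments": {
  "dr": [
    [0,0,-1],
    [0,0,-1],
    [0,0,-1],
    [0,0,-1],
    [0,0,-1],
    [0,0,-1],
    [0,0,-0.6],
    [0,0,0]
  ],
  "translation": [
    [0,0,0],
    [0,0,0],
    [0,0,0],
    [0,0,0],
    [0,0,0],
    [0,0,0],
    [0,0,0],
    [0,0,0]
  ],
  "jaw": [0,0,0,0,0,0,0,0]
}}

```text
clock: 10.4
position: [0.6203, -0.019, 0.2992]
ee_rot: [0.924, 0.383, -0.0, -0.0]
ft_force: [-0.2, 0.5, -2.2]
grip_width: 0.642
grasp_force: 43.1
```

```bash
python3 -c "
from h import *
go([.489+.006,-.367+.006,.28])"
```

```text
t 10.4 pos [ 0.6203 -0.019   0.2992] units [-13.22   6.13   0.77] xaz 45.0 yaz -45.0 zvec [-0.  0. -1.] q [-0.47  0.32  0.56  1.39 -0.17  1.48 -0.7 ] w 0.642 gf 43.1 F [-0.2  0.5 -2.2]
```

Emit:
{"name": "jog_arm", "arguments": {
  "dr": [
    [0,0,0],
    [0,0,0],
    [0,0,0],
    [0,0,0],
    [0,0,0],
    [0,0,0],
    [0,0,0],
    [0,0,0],
    [0,0,0],
    [0,0,0]
  ],
  "translation": [
    [-0.95,0.44,0],
    [-0.95,0.44,0],
    [-0.95,0.44,0],
    [-0.95,0.44,0],
    [-0.95,0.44,0],
    [-0.95,0.44,0],
    [-0.95,0.44,0],
    [-0.95,0.44,0],
    [-0.95,0.44,0],
    [-0.95,0.44,0]
  ],
  "jaw": [0,0,0,0,0,0,0,0,0,0]
}}

```text
clock: 11.4
position: [0.5297, -0.2654, 0.2991]
ee_rot: [0.924, 0.382, 0.0, -0.0]
ft_force: [0.9, -0.8, -2.5]
grip_width: 0.647
grasp_force: 43.0
```

Emit:
{"name": "jog_arm", "arguments": {
  "dr": [
    [0,0,0],
    [0,0,0],
    [0,0,0],
    [0,0,0],
    [0,0,0],
    [0,1,0],
    [0,1,0],
    [0,1,0],
    [0,1,0],
    [0,1,0]
  ],
  "translation": [
    [-0.95,0.44,0],
    [-0.95,0.44,0],
    [-0.95,0.44,0],
    [-0.9,0.4,0],
    [0,0,0],
    [0,0,0],
    [0,0,0],
    [0,0,0],
    [0,0,0],
    [0,0,0]
  ],
  "jaw": [0,0,0,0,0,0,0,0,0,0]
}}

```text
clock: 12.4
position: [0.4946, -0.3607, 0.2994]
ee_rot: [0.91, 0.376, 0.162, -0.067]
ft_force: [-0.9, 0.6, -2.5]
grip_width: 0.648
grasp_force: 43.1
```

```bash
python3 -c "
from h import *
go([.489+.006,-.367+.006,.28])"
```

```text
t 12.4 pos [ 0.4946 -0.3607  0.2994] units [-0.26  0.02  0.73] xaz 44.9 yaz -45.1 zvec [ 0.244  0.244 -0.939] q [ 0.2   0.31  0.7   1.48 -0.55  1.48  0.16] w 0.648 gf 43.1 F [-0.9  0.6 -2.5]
```

Emit:
{"name": "jog_arm", "arguments": {
  "dr": [
    [0,1,0],
    [0,1,0],
    [0,1,0],
    [0,1,0],
    [0,1,0],
    [0,1,0],
    [0,1,0],
    [0,1,0]
  ],
  "translation": [
    [0,0,0],
    [0,0,0],
    [0,0,0],
    [0,0,0],
    [0,0,0],
    [0,0,0],
    [0,0,0],
    [0,0,0]
  ],
  "jaw": [0,0,0,0,0,0,0,0]
}}

```text
clock: 13.2
position: [0.4945, -0.3609, 0.2992]
ee_rot: [0.83, 0.343, 0.406, -0.168]
ft_force: [0.0, -0.3, -2.0]
grip_width: 0.643
grasp_force: 43.1
```

```bash
python3 -c "
from h import *
go([.489+.006,-.367+.006,.28])"
```

```text
t 13.2 pos [ 0.4945 -0.3609  0.2992] units [-0.6   0.02  0.48] xaz 44.9 yaz -45.0 zvec [ 0.558  0.558 -0.614] q [ 0.53  0.43  0.62  1.56 -1.08  1.66  0.51] w 0.643 gf 43.1 F [ 0.  -0.3 -2. ]
```

Emit:
{"name": "jog_arm", "arguments": {
  "dr": [
    [0,1,0],
    [0,1,0],
    [0,1,0],
    [0,1,0],
    [0,0,0]
  ],
  "translation": [
    [0,0,0],
    [0,0,0],
    [0,0,0],
    [0,0,0],
    [0,0,0]
  ],
  "jaw": [0,0,0,0,0]
}}

```text
clock: 13.7
position: [0.4936, -0.3613, 0.297]
ee_rot: [0.766, 0.315, 0.517, -0.216]
ft_force: [-0.3, -0.8, -1.9]
grip_width: 0.646
grasp_force: 43.2
```

```bash
python3 -c "
from h import *
go([.489+.006,-.367+.006,.28])
print(Ro.from_quat(manip.get_obs()['ee_rot']).as_matrix()[2])"
```

```text
t 13.7 pos [ 0.4936 -0.3613  0.297 ] units [-0.61  0.03  0.3 ] xaz 44.2 yaz -45.1 zvec [ 0.656  0.656 -0.373] q [ 0.74  0.52  0.44  1.59 -1.25  1.76  0.62] w 0.646 gf 43.2 F [-0.3 -0.8 -1.9]
[ 0.92763772 -0.00498906 -0.37344796]
```

Emit:
{"name": "jog_arm", "arguments": {
  "dr": [
    [0.93,0,-0.37],
    [0.93,0,-0.37],
    [0.93,0,-0.37],
    [0.93,0,-0.37],
    [0.93,0,-0.37],
    [0,0,0]
  ],
  "translation": [
    [0,0,0],
    [0,0,0],
    [0,0,0],
    [0,0,0],
    [0,0,0],
    [0,0,0]
  ],
  "jaw": [0,0,0,0,0,0]
}}

```text
clock: 14.3
position: [0.496, -0.3602, 0.2987]
ee_rot: [0.699, 0.447, 0.47, -0.302]
ft_force: [0.5, 0.0, -2.0]
grip_width: 0.649
grasp_force: 43.3
```

```bash
python3 -c "
from h import *
go([.489+.006,-.367+.006,.28])
print(Ro.from_quat(manip.get_obs()['ee_rot']).as_matrix()[2])"
```

```text
t 14.3 pos [ 0.496  -0.3602  0.2987] units [-0.71 -0.02  0.24] xaz 64.9 yaz -24.8 zvec [ 0.387  0.842 -0.376] q [ 0.77  0.71  0.37  1.27 -1.14  2.02  0.67] w 0.649 gf 43.3 F [ 0.5  0.  -2. ]
[ 0.92645721 -0.00234571 -0.3763928 ]
```

Emit:
{"name": "jog_arm", "arguments": {
  "dr": [
    [0,0,0],
    [0,0,0],
    [0,0,0],
    [0,0,0],
    [0,0,0],
    [0,0,0],
    [0,1,0],
    [0,1,0],
    [0,1,0],
    [0,0,0]
  ],
  "translation": [
    [-0.8,0,0.33],
    [-0.8,0,0.33],
    [-0.8,0,0.33],
    [-0.8,0,0.33],
    [-0.8,0,0.33],
    [-0.8,0,0.33],
    [0,0,0],
    [0,0,0],
    [0,0,0],
    [0,0,0]
  ],
  "jaw": [0,0,0,0,0,0,0,0,0,0]
}}

```text
clock: 15.3
position: [0.4939, -0.3602, 0.166]
ee_rot: [0.647, 0.409, 0.542, -0.348]
ft_force: [-0.1, -0.2, -2.6]
grip_width: 0.641
grasp_force: 43.3
```

```bash
python3 -c "
from h import *
go([.489+.003,-.367+.007,.14])
print(Ro.from_quat(manip.get_obs()['ee_rot']).as_matrix()[2])"
```

```text
t 15.3 pos [ 0.4939 -0.3602  0.166 ] units [-1.03 -0.06  0.15] xaz 62.8 yaz -25.1 zvec [ 0.417  0.893 -0.17 ] q [ 0.87  0.96  0.25  1.29 -1.19  2.01  0.85] w 0.641 gf 43.3 F [-0.1 -0.2 -2.6]
[ 0.98536856 -0.00616868 -0.1703254 ]
```

Emit:
{"name": "jog_arm", "arguments": {
  "dr": [
    [0,0.85,0],
    [0,0.8,0],
    [0,0.8,0],
    [0,0,0]
  ],
  "translation": [
    [0,0,0],
    [0,0,0],
    [0,0,0],
    [0,0,0]
  ],
  "jaw": [0,0,0,0]
}}

```text
clock: 15.7
position: [0.4943, -0.3602, 0.1674]
ee_rot: [0.598, 0.379, 0.595, -0.38]
ft_force: [-0.2, -0.2, -1.7]
grip_width: 0.647
grasp_force: 43.4
```

```bash
python3 -c "
from h import *
go([.489+.003,-.367+.007,.105])
print(Ro.from_quat(manip.get_obs()['ee_rot']).as_matrix()[2])
a=shot('top','t3')['color'][:,:,::-1][200:420,400:640];b=shot('side','s3')['color'][:,:,::-1][200:420,300:540]
cv2.imwrite('pics/c3.png',cv2.convertScaleAbs(cv2.resize(np.hstack([a,b]),None,fx=1.66,fy=1.66),alpha=1.5))"
```

```text
t 15.7 pos [ 0.4943 -0.3602  0.1674] units [-2.5  -0.08 -0.03] xaz 7.0 yaz -25.1 zvec [ 0.424  0.906 -0.003] q [ 0.99  1.03  0.07  1.26 -1.2   2.04  0.82] w 0.647 gf 43.4 F [-0.2 -0.2 -1.7]
[ 0.99998819 -0.00411691 -0.00258364]
```

View pics/c3.png

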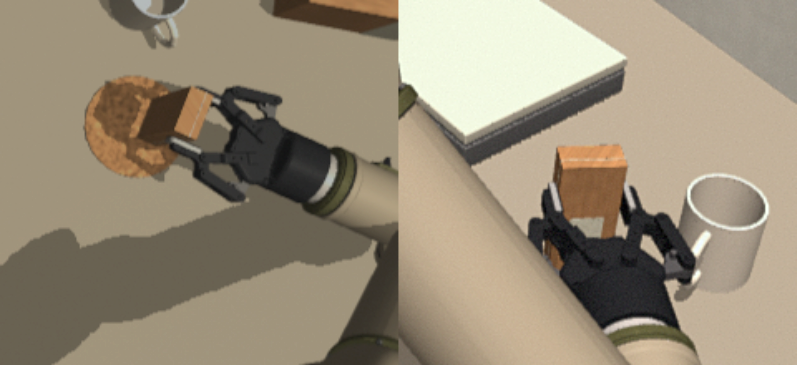

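The crop shows the carton upright between the fingers, above the mat and clear of the mug. I'll lower it.

Emit:
{"name": "jog_arm", "arguments": {
  "dr": [
    [0,0,0],
    [0,0,0],
    [0,0,0],
    [0,0,0],
    [0,0,0],
    [0,0,0]
  ],
  "translation": [
    [-0.6,0,0],
    [-0.6,0,0],
    [-0.6,0,0],
    [-0.5,0,0],
    [-0.3,0,0],
    [0,0,0]
  ],
  "jaw": [0,0,0,0,0,0]
}}

```text
clock: 16.4
position: [0.4943, -0.3599, 0.1024]
ee_rot: [0.598, 0.379, 0.595, -0.381]
ft_force: [0.3, -0.8, -1.9]
grip_width: 0.641
grasp_force: 43.3
```

```bash
python3 -c "
from h import *
go([.489+.003,-.367+.007,.095])
print(Ro.from_quat(manip.get_obs()['ee_rot']).as_matrix()[2])"
```

```text
t 16.4 pos [ 0.4943 -0.3599  0.1024] units [-0.3  -0.08 -0.04] xaz 4.3 yaz -25.0 zvec [ 0.423  0.906 -0.002] q [ 0.98  1.14  0.08  1.22 -1.18  2.01  0.89] w 0.641 gf 43.3 F [ 0.3 -0.8 -1.9]
[ 0.99999008 -0.00388257 -0.00218134]
```

Emit:
{"name": "jog_arm", "arguments": {
  "dr": [
    [0,0,0],
    [0,0,0],
    [0,0,0]
  ],
  "translation": [
    [-0.15,-0.04,0],
    [-0.08,-0.04,0],
    [0,0,0]
  ],
  "jaw": [0,0,0]
}}

```text
clock: 16.7
position: [0.4925, -0.3595, 0.0983]
ee_rot: [0.598, 0.38, 0.595, -0.38]
ft_force: [-1.0, 0.6, -1.6]
grip_width: 0.647
grasp_force: 43.3
```

Emit:
{"name": "jog_arm", "arguments": {
  "dr": [
    [0,0,0],
    [0,0,0]
  ],
  "translation": [
    [-0.06,0,0],
    [0,0,0]
  ],
  "jaw": [0,0]
}}

```text
clock: 16.9
position: [0.4927, -0.3595, 0.0968]
ee_rot: [0.598, 0.38, 0.595, -0.38]
ft_force: [0.2, -0.2, -1.9]
grip_width: 0.648
grasp_force: 43.3
```

Emit:
{"name": "jog_arm", "arguments": {
  "dr": [
    [0,0,0],
    [0,0,0]
  ],
  "translation": [
    [-0.06,0,0],
    [0,0,0]
  ],
  "jaw": [0,0]
}}

```text
clock: 17.1
position: [0.4926, -0.3594, 0.0951]
ee_rot: [0.598, 0.38, 0.595, -0.38]
ft_force: [-0.4, 0.2, -1.8]
grip_width: 0.645
grasp_force: 43.3
```

Emit:
{"name": "jog_arm", "arguments": {
  "dr": [
    [0,0,0],
    [0,0,0]
  ],
  "translation": [
    [-0.06,0,0],
    [0,0,0]
  ],
  "jaw": [0,0]
}}

```text
clock: 17.3
position: [0.4926, -0.3594, 0.0935]
ee_rot: [0.598, 0.38, 0.595, -0.38]
ft_force: [-0.2, -0.1, -2.2]
grip_width: 0.645
grasp_force: 43.3
```

Emit:
{"name": "jog_arm", "arguments": {
  "dr": [
    [0,0,0],
    [0,0,0]
  ],
  "translation": [
    [-0.06,0,0],
    [0,0,0]
  ],
  "jaw": [0,0]
}}

```text
clock: 17.5
position: [0.4925, -0.3595, 0.0932]
ee_rot: [0.597, 0.38, 0.596, -0.38]
ft_force: [-2.8, 0.5, 4.3]
grip_width: 0.643
grasp_force: 43.5
```

Emit:
{"name": "jog_arm", "arguments": {
  "dr": [
    [0,0,0],
    [0,0,0]
  ],
  "translation": [
    [-0.06,0,0],
    [0,0,0]
  ],
  "jaw": [0,0]
}}

```text
clock: 17.7
position: [0.4924, -0.3596, 0.0932]
ee_rot: [0.596, 0.381, 0.596, -0.38]
ft_force: [-5.3, 0.1, 12.1]
grip_width: 0.645
grasp_force: 43.6
```

```bash
python3 -c "
from h import *
go([.492,-.360,.095])
b=shot('side','s4')['color'][:,:,::-1][270:450,340:520]
a=shot('top','t4')['color'][:,:,::-1][220:400,420:600]
cv2.imwrite('pics/c4.png',cv2.convertScaleAbs(cv2.resize(np.hstack([a,b]),None,fx=2.2,fy=2.2,interpolation=2),alpha=1.5))"
```

```text
t 17.7 pos [ 0.4924 -0.3596  0.0932] units [ 0.07 -0.01 -0.02] xaz -179.8 yaz -24.9 zvec [0.421 0.907 0.   ] q [ 0.98  1.15  0.08  1.21 -1.17  2.01  0.91] w 0.645 gf 43.6 F [-5.3  0.1 12.1]
```

View pics/c4.png

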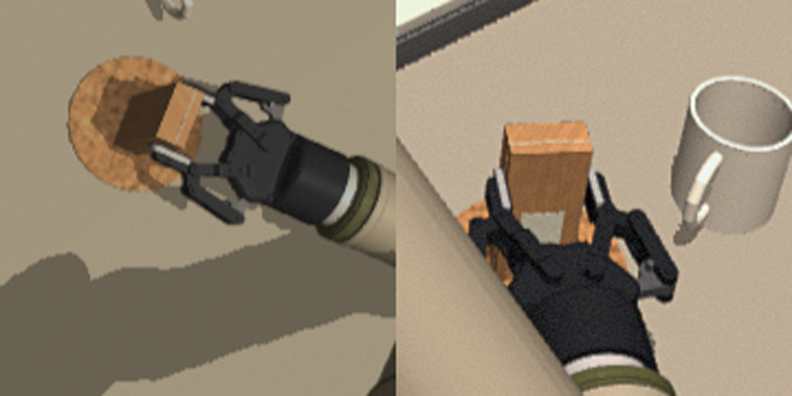

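The carton is standing on the mat and taking load. I'll relieve the push, open, and back out.

Emit:
{"name": "jog_arm", "arguments": {
  "dr": [
    [0,0,0],
    [0,0,0],
    [0,0,0],
    [0,0,0],
    [0,0,0],
    [0,0,0],
    [0,0,0]
  ],
  "translation": [
    [0.08,0,0],
    [0,0,0],
    [0,0,0],
    [0,0,0],
    [0,0,0],
    [0,0,0],
    [0,0,0]
  ],
  "jaw": [0,0,0.75,0.85,1,1,1]
}}

```text
clock: 18.5
position: [0.4927, -0.3594, 0.0926]
ee_rot: [0.598, 0.38, 0.595, -0.38]
ft_force: [-0.2, -0.5, 0.7]
grip_width: 1.002
grasp_force: 0.0
```

Emit:
{"name": "jog_arm", "arguments": {
  "dr": [
    [0,0,0],
    [0,0,0],
    [0,0,0],
    [0,0,0],
    [0,0,0],
    [0,0,0],
    [0,0,0]
  ],
  "translation": [
    [0,0,-0.3],
    [0,0,-0.5],
    [0,0,-0.7],
    [0,0,-0.8],
    [0,0,-0.8],
    [0,0,-0.8],
    [0,0,0]
  ],
  "jaw": [1,1,1,1,1,1,1]
}}

```text
clock: 19.2
position: [0.4485, -0.4518, 0.0923]
ee_rot: [0.599, 0.379, 0.596, -0.378]
ft_force: [-0.2, -0.8, 0.2]
grip_width: 1.0
grasp_force: 0.0
```

```bash
python3 -c "
from h import *
go([.4,-.4,.35])
b=shot('side','s5')['color'][:,:,::-1][240:450,310:550]
a=shot('top','t5')['color'][:,:,::-1][220:430,400:640]
cv2.imwrite('pics/c5.png',cv2.convertScaleAbs(cv2.resize(np.hstack([a,b]),None,fx=1.65,fy=1.65,interpolation=2),alpha=1.5))"
```

```text
t 19.2 pos [ 0.4485 -0.4518  0.0923] units [10.31 -2.66  0.99] xaz 44.1 yaz -25.3 zvec [ 0.428  0.904 -0.005] q [ 1.21  1.28 -0.16  0.94 -0.98  2.05  0.73] w 1.0 gf 0.0 F [-0.2 -0.8  0.2]
```

View pics/c5.png

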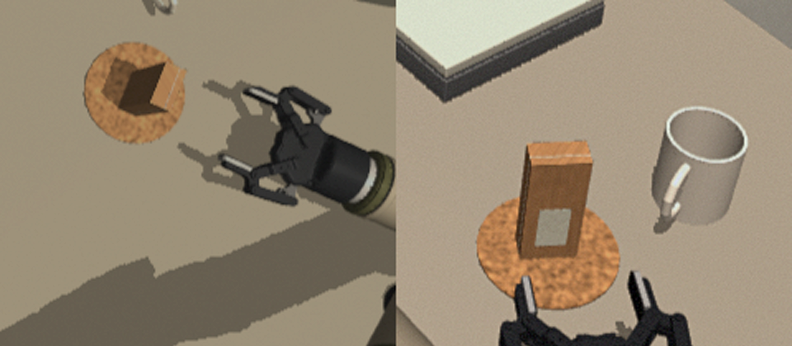

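The carton stands free and centred on the mat, with the gripper clear. I'll turn the tool back down and raise it.

Emit:
{"name": "jog_arm", "arguments": {
  "dr": [
    [0,-1,0],
    [0,-1,0],
    [0,-1,0],
    [0,-1,0],
    [0,-1,0],
    [0,-1,0],
    [0,-1,0],
    [0,-1,0],
    [0,-1,0],
    [0,-1,0]
  ],
  "translation": [
    [0,0,0],
    [0,0,0],
    [0,0,0],
    [0,0,0],
    [0,0,0],
    [0,0,0],
    [0,0,0],
    [0,0,0],
    [0,0,0],
    [0,0,0]
  ],
  "jaw": [1,1,1,1,1,1,1,1,1,1]
}}

```text
clock: 20.3
position: [0.4518, -0.4471, 0.0933]
ee_rot: [0.765, 0.488, 0.354, -0.226]
ft_force: [0.1, -1.4, 0.7]
grip_width: 1.002
grasp_force: 0.0
```

Emit:
{"name": "jog_arm", "arguments": {
  "dr": [
    [0,-1,0],
    [0,-1,0],
    [0,-1,0],
    [0,-1,0],
    [0,-1,0],
    [0,-1,0],
    [0,-1,0],
    [0,-1,0],
    [0,-1,0],
    [0,-1,0]
  ],
  "translation": [
    [0,0,-0.3],
    [0,0,-0.3],
    [0,0,-0.3],
    [0,0,-0.3],
    [0,0,-0.5],
    [0,0,-0.7],
    [0,0,-0.8],
    [0,0,-0.8],
    [0,0,-0.8],
    [0,0,-0.8]
  ],
  "jaw": [1,1,1,1,1,1,1,1,1,1]
}}

```text
clock: 21.3
position: [0.4249, -0.5047, 0.2162]
ee_rot: [0.84, 0.536, 0.071, -0.046]
ft_force: [-0.1, 0.3, -0.6]
grip_width: 1.004
grasp_force: 0.0
```

```bash
python3 -c "
from h import *
go([.467,.0365,.30])
R=Ro.from_quat(manip.get_obs()['ee_rot']);print(R.as_matrix().round(3))
T=Ro.from_matrix(np.array([[np.cos(.129),np.sin(.129),0],[np.sin(.129),-np.cos(.129),0],[0,0,-1]]).T)
print((R.inv()*T).as_rotvec(True)/4)"
```

```text
t 21.3 pos [ 0.4249 -0.5047  0.2162] units [20.61 -7.61  0.14] xaz 65.0 yaz -25.0 zvec [ 0.07   0.153 -0.986] q [ 0.74  0.48  0.2   1.31 -0.24  1.44  0.53] w 1.004 gf 0.0 F [-0.1  0.3 -0.6]
[[ 0.416  0.907  0.07 ]
 [ 0.894 -0.422  0.153]
 [ 0.168 -0.002 -0.986]]
[-1.24088361 -2.20516358 14.37616855]
```

Emit:
{"name": "jog_arm", "arguments": {
  "dr": [
    [0,-0.8,0],
    [0,-0.8,0],
    [0,-0.8,0],
    [0,0,1],
    [0,0,1],
    [0,0,1],
    [0,0,1],
    [0,0,1],
    [0,0,1],
    [0,0,1]
  ],
  "translation": [
    [0,0,-0.6],
    [0,0,-0.6],
    [0,0,-0.6],
    [0,0,-0.4],
    [0,0,-0.4],
    [0,0,-0.4],
    [0,0,-0.4],
    [0,0,0],
    [0,0,0],
    [0,0,0]
  ],
  "jaw": [1,1,1,1,1,1,1,1,1,1]
}}

```text
clock: 22.3
position: [0.4231, -0.5091, 0.2998]
ee_rot: [0.949, 0.317, 0.001, -0.003]
ft_force: [-0.5, 0.5, -0.5]
grip_width: 0.997
grasp_force: 0.0
```

Emit:
{"name": "jog_arm", "arguments": {
  "dr": [
    [0,0,1],
    [0,0,1],
    [0,0,1],
    [0,0,1],
    [0,0,1],
    [0,0,1],
    [0,0,1],
    [0,0,0.4],
    [0,0,0]
  ],
  "translation": [
    [0,0,0],
    [0,0,0],
    [0,0,0],
    [0,0,0],
    [0,0,0],
    [0,0,0],
    [0,0,0],
    [0,0,0],
    [0,0,0]
  ],
  "jaw": [1,1,1,1,1,1,1,1,1]
}}

```text
clock: 23.2
position: [0.423, -0.5096, 0.2998]
ee_rot: [0.998, 0.065, 0.0, -0.002]
ft_force: [1.1, -0.0, 0.4]
grip_width: 0.999
grasp_force: 0.0
```

```bash
python3 -c "
from h import *
go([.467,.0365,.15])"
```

```text
t 23.2 pos [ 0.423  -0.5096  0.2998] units [  4.58 -21.4    6.1 ] xaz 7.5 yaz -82.5 zvec [ 0.     0.005 -1.   ] q [ 0.54  0.41  0.39  1.25 -0.16  1.51 -0.53] w 0.999 gf 0.0 F [ 1.1 -0.   0.4]
```

Emit:
{"name": "jog_arm", "arguments": {
  "dr": [
    [0,0,0],
    [0,0,0],
    [0,0,0],
    [0,0,0],
    [0,0,0],
    [0,0,0],
    [0,0,0],
    [0,0,0],
    [0,0,0],
    [0,0,0]
  ],
  "translation": [
    [0.21,-0.97,0],
    [0.21,-0.97,0],
    [0.21,-0.97,0],
    [0.21,-0.97,0],
    [0.21,-0.97,0],
    [0.21,-0.97,0],
    [0.21,-0.97,0],
    [0.21,-0.97,0],
    [0.21,-0.97,0],
    [0.21,-0.97,0]
  ],
  "jaw": [1,1,1,1,1,1,1,1,1,1]
}}

```text
clock: 24.2
position: [0.4434, -0.2618, 0.301]
ee_rot: [0.998, 0.066, 0.0, -0.002]
ft_force: [-0.7, -0.3, -0.9]
grip_width: 1.001
grasp_force: 0.0
```

Emit:
{"name": "jog_arm", "arguments": {
  "dr": [
    [0,0,0],
    [0,0,0],
    [0,0,0],
    [0,0,0],
    [0,0,0],
    [0,0,0],
    [0,0,0],
    [0,0,0],
    [0,0,0],
    [0,0,0]
  ],
  "translation": [
    [0.21,-0.97,0],
    [0.21,-0.97,0],
    [0.21,-0.97,0.6],
    [0.21,-0.97,0.6],
    [0.21,-0.97,0.6],
    [0.21,-0.97,0.6],
    [0.21,-0.97,0.6],
    [0.21,-0.97,0.6],
    [0.21,-0.97,0.6],
    [0.21,-0.97,0.6]
  ],
  "jaw": [1,1,1,1,1,1,1,1,1,1]
}}

```text
clock: 25.2
position: [0.4642, -0.0142, 0.1816]
ee_rot: [0.998, 0.066, 0.0, -0.002]
ft_force: [0.7, 0.6, -0.5]
grip_width: 1.002
grasp_force: 0.0
```

Emit:
{"name": "jog_arm", "arguments": {
  "dr": [
    [0,0,0],
    [0,0,0],
    [0,0,0]
  ],
  "translation": [
    [0.21,-1,0.6],
    [0.2,-1,0.6],
    [0,0,0]
  ],
  "jaw": [1,1,1]
}}

```text
clock: 25.5
position: [0.4667, 0.0392, 0.1505]
ee_rot: [0.998, 0.068, -0.001, -0.003]
ft_force: [-0.0, -0.1, 0.2]
grip_width: 0.997
grasp_force: 0.0
```

```bash
python3 -c "
from h import *
go([.467,.0365,.024])
a=shot('top','t6')['color'][:,:,::-1][200:400,220:420];b=shot('side','s6')['color'][:,:,::-1][120:320,180:380]
cv2.imwrite('pics/c6.png',cv2.convertScaleAbs(cv2.resize(np.hstack([a,b]),None,fx=2,fy=2),alpha=1.5))"
```

```text
t 25.5 pos [0.4667 0.0392 0.1505] units [0.01 0.14 5.06] xaz 7.8 yaz -82.2 zvec [-0.003  0.005 -1.   ] q [-0.1   0.06 -0.08  1.96 -0.    1.12 -1.61] w 0.997 gf 0.0 F [-0.  -0.1  0.2]
```

View pics/c6.png

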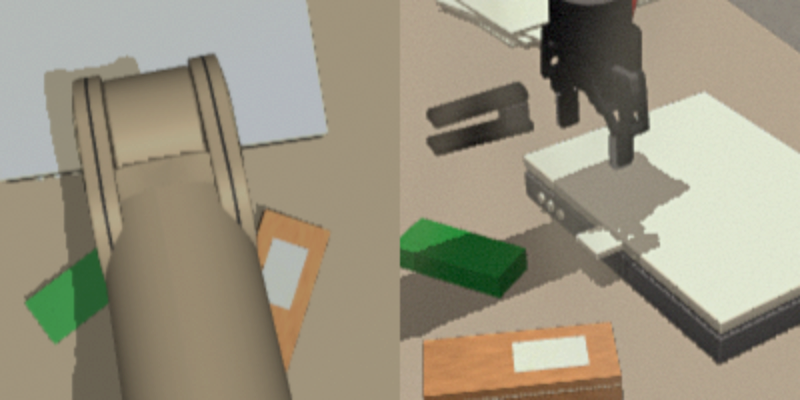

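Both fingers straddle the tab region, with the tab at (605,240) in the right-hand crop and nothing underneath. I'll descend and pinch it.

Emit:
{"name": "jog_arm", "arguments": {
  "dr": [
    [0,0,0],
    [0,0,0],
    [0,0,0],
    [0,0,0],
    [0,0,0],
    [0,0,0],
    [0,0,0],
    [0,0,0]
  ],
  "translation": [
    [-0.1,0.14,0.8],
    [0,0,0.8],
    [0,0,0.8],
    [0,0,0.8],
    [0,0,0.7],
    [0,0,0.6],
    [0,0,0.45],
    [0,0,0]
  ],
  "jaw": [1,1,1,1,1,1,1,1]
}}

```text
clock: 26.4
position: [0.4655, 0.0316, 0.0277]
ee_rot: [0.998, 0.064, -0.001, -0.002]
ft_force: [0.5, 0.0, 0.0]
grip_width: 1.0
grasp_force: 0.0
```

Emit:
{"name": "jog_arm", "arguments": {
  "dr": [
    [0,0,0],
    [0,0,0],
    [0,0,0],
    [0,0,0],
    [0,0,0],
    [0,0,0],
    [0,0,0],
    [0,0,0]
  ],
  "translation": [
    [0,0,0],
    [0,0,0],
    [0,0,0],
    [0,0,0],
    [0,0,0],
    [0,0,0],
    [0,0,0],
    [0,0,0]
  ],
  "jaw": [0,0,0,0,0,0,0,0],
  "squeeze": 50
}}

```text
clock: 27.2
position: [0.4665, 0.0365, 0.0301]
ee_rot: [0.998, 0.066, 0.001, -0.004]
ft_force: [-7.0, 14.0, 14.2]
grip_width: 0.457
grasp_force: 48.9
```

```bash
python3 -c "
from h import *
go([.467,.0365,.024])"
```

```text
t 27.2 pos [0.4665 0.0365 0.0301] units [0.02 0.01 0.24] xaz 7.6 yaz -82.4 zvec [ 0.001  0.008 -1.   ] q [-0.1   0.22 -0.08  2.07  0.01  0.85 -1.62] w 0.457 gf 48.9 F [-7.  14.  14.2]
```

```bash
python3 -c "
import numpy as np
def tcp(th,ph,o=.018):
    return np.array([-.277*np.cos(th)+.008*np.sin(th)-o*np.sin(ph), .277*np.sin(th)+.008*np.cos(th)-o*np.cos(ph)])
N=20;th=np.radians(45)*np.arange(N+1)/N;ph=th*2/3
for i in range(N):
    d=tcp(th[i+1],ph[i+1])-tcp(th[i],ph[i]); p=ph[i]
    X=np.array([np.cos(p),-np.sin(p)]);Z=np.array([-np.sin(p),-np.cos(p)])
    print((np.array([d@X,d@Z])/.025).round(2),end=' ')
"
```

```text
[ 0.   -0.43] [ 0.01 -0.43] [ 0.01 -0.43] [ 0.02 -0.43] [ 0.02 -0.43] [ 0.03 -0.43] [ 0.04 -0.43] [ 0.04 -0.43] [ 0.05 -0.43] [ 0.05 -0.43] [ 0.06 -0.43] [ 0.06 -0.43] [ 0.07 -0.43] [ 0.08 -0.43] [ 0.08 -0.42] [ 0.09 -0.42] [ 0.09 -0.42] [ 0.1  -0.42] [ 0.1  -0.42] [ 0.11 -0.42]
```

Emit:
{"name": "jog_arm", "arguments": {
  "dr": [
    [0,0,0],
    [0,0,0]
  ],
  "translation": [
    [0,-0.2,0.0],
    [0,0,0]
  ],
  "jaw": [0,0]
}}

```text
clock: 27.4
position: [0.4665, 0.0368, 0.0301]
ee_rot: [0.998, 0.064, 0.001, -0.002]
ft_force: [-3.8, -4.8, 14.5]
grip_width: 0.455
grasp_force: 49.7
```

Emit:
{"name": "jog_arm", "arguments": {
  "dr": [
    [0,-0.38,0],
    [0,-0.38,0],
    [0,-0.38,0],
    [0,-0.38,0],
    [0,-0.38,0]
  ],
  "translation": [
    [0,0,-0.5],
    [0.01,0,-0.43],
    [0.01,0,-0.43],
    [0.02,0,-0.43],
    [0.02,0,-0.43]
  ],
  "jaw": [0,0,0,0,0]
}}

```text
clock: 27.9
position: [0.4708, 0.0373, 0.0847]
ee_rot: [0.996, 0.064, -0.065, 0.002]
ft_force: [6.7, -1.3, -5.3]
grip_width: 0.457
grasp_force: 51.2
```

```bash
cat >> h.py <<'E'
def lid():
    o=manip.get_obs(); R=Ro.from_quat(o['ee_rot']).as_matrix(); y=.129
    p=o['position']-.018*R[:,2]-np.array([.742,.072,.040]); s=p[0]*np.cos(y)+p[1]*np.sin(y)
    print('t',o['clock'],'lid',np.degrees(np.arctan2(p[2],-s)-np.arctan2(.008,.277)).round(1),'r',np.hypot(s,p[2]).round(4),'lat',(-p[0]*np.sin(y)+p[1]*np.cos(y)).round(4),'tilt',np.degrees(np.arccos(-R[2,2])).round(1),'q',o['joint_pos'].round(2),'w',round(o['grip_width'],3),'F',o['ft_force'].round(1))
E
python3 -c "
from h import *
lid()"
```

```text
t 27.9 lid 11.3 r 0.2782 lat 0.0004 tilt 7.5 q [-0.11  0.24 -0.07  1.91  0.01  1.12 -1.62] w 0.457 F [ 6.7 -1.3 -5.3]
```

Emit:
{"name": "jog_arm", "arguments": {
  "dr": [
    [0,-0.38,0],
    [0,-0.38,0],
    [0,-0.38,0],
    [0,-0.38,0],
    [0,-0.38,0],
    [0,-0.38,0],
    [0,-0.38,0]
  ],
  "translation": [
    [0.03,0,-0.43],
    [0.04,0,-0.43],
    [0.04,0,-0.43],
    [0.05,0,-0.43],
    [0.05,0,-0.43],
    [0.06,0,-0.43],
    [0.06,0,-0.43]
  ],
  "jaw": [0,0,0,0,0,0,0]
}}

```text
clock: 28.6
position: [0.4938, 0.0403, 0.1558]
ee_rot: [0.985, 0.064, -0.158, 0.008]
ft_force: [4.3, 0.4, -6.2]
grip_width: 0.458
grasp_force: 51.1
```

```bash
python3 -c "
from h import *
lid()"
```

```text
t 28.6 lid 26.9 r 0.2783 lat 0.0004 tilt 18.2 q [-0.12  0.35 -0.06  1.64  0.    1.47 -1.62] w 0.458 F [ 4.3  0.4 -6.2]
```

Emit:
{"name": "jog_arm", "arguments": {
  "dr": [
    [0,-0.38,0],
    [0,-0.38,0],
    [0,-0.38,0],
    [0,-0.38,0],
    [0,-0.38,0],
    [0,-0.38,0],
    [0,-0.38,0],
    [0,-0.38,0],
    [0,0,0],
    [0,0,0]
  ],
  "translation": [
    [0.07,0,-0.43],
    [0.08,0,-0.43],
    [0.08,0,-0.42],
    [0.09,0,-0.42],
    [0.09,0,-0.42],
    [0.1,0,-0.42],
    [0.1,0,-0.42],
    [0.11,0,-0.42],
    [0,0,0],
    [0,0,0]
  ],
  "jaw": [0,0,0,0,0,0,0,0,0,0]
}}

```text
clock: 29.6
position: [0.5424, 0.0467, 0.2255]
ee_rot: [0.963, 0.063, -0.262, 0.015]
ft_force: [-5.2, 0.7, 1.4]
grip_width: 0.456
grasp_force: 51.4
```

```bash
python3 -c "
from h import *
lid()
a=shot('top','t7')['color'][:,:,::-1][100:400,190:540];b=shot('side','s7')['color'][:,:,::-1][120:420,180:530]
cv2.imwrite('pics/c7.png',cv2.convertScaleAbs(np.hstack([a,b]),alpha=1.5))"
```

```text
t 29.6 lid 44.6 r 0.2781 lat 0.0005 tilt 30.5 q [-0.13  0.57 -0.04  1.24 -0.01  1.87 -1.61] w 0.456 F [-5.2  0.7  1.4]
```

View pics/c7.png

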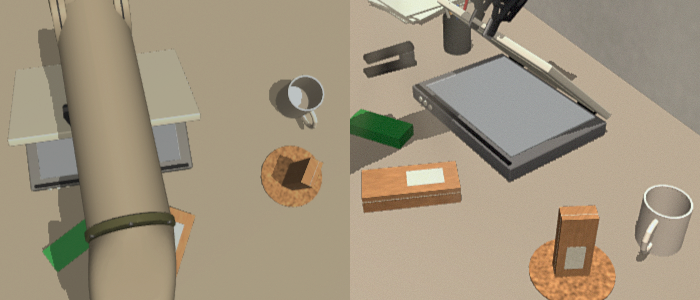

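```bash
python3 -c "
from h import *
c=np.load('pics/top7.npz') if 0 else np.load('pics/t7.npz')
H=np.array([.742,.072,.040]);X=np.array([np.cos(.129),np.sin(.129),0]);Y=np.array([-X[1],X[0],0])
for a in(41,43,45,47,49):
    s,k=np.sin(np.radians(a)),np.cos(np.radians(a))
    f=lambda x,y,z:proj(c,H+X*(x*k+z*s)+Y*y+np.array([0,0,-x*s+z*k]))
    print(a,[(f(-.26,y,.016)-[190,100]).round(1).tolist() for y in(.18,-.18)],[(f(-.26,y,0)-[190,100]).round(1).tolist() for y in(.18,-.18)])
"
```

```text
41 [[8.4, 146.3], [200.8, 119.8]] [[10.4, 152.7], [200.7, 126.4]]
43 [[7.3, 142.4], [200.8, 115.8]] [[9.3, 149.0], [200.7, 122.6]]
45 [[6.2, 138.3], [200.7, 111.7]] [[8.2, 145.2], [200.7, 118.7]]
47 [[5.1, 134.1], [200.6, 107.4]] [[7.1, 141.3], [200.7, 114.7]]
49 [[3.9, 129.8], [200.4, 103.0]] [[5.9, 137.2], [200.6, 110.5]]
```

The predicted lid corners at 45° match the picture ((8,143) and (199,118)). The carton is standing and the bystanders haven't moved, so I'm handing in.

```bash
python3 -c "
from h import *
lid(); print(manip.hand_in())"
```

```text
t 29.7 lid 44.6 r 0.2781 lat 0.0005 tilt 30.4 q [-0.13  0.57 -0.04  1.24 -0.01  1.86 -1.61] w 0.457 F [-4.8  0.1  0.3]
the job is handed in; nothing more can be done
None
```

The carton stands upright and released on the cork mat, the gripper is holding the scanner lid at about 45° (44.6° measured), and the job was handed in at 29.7 s.

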